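# Turn the low tin over to its refill side

### The arm

A 6-joint arm with a two-finger parallel gripper is mounted at the origin on a cart in front of the work surface, level with it; the furniture and walls round the work are solid. World frame = base frame: x ahead of the robot, y to its left, z up, the work surface at z = 0. Lengths are in mm, angles in rad, forces in N, time in s.
With the tool pointing down it reaches from about 300 to 775 mm from the base axis. Payload 14.6 kg.
Tool frame: the origin (TCP) lies on the front face of the gripper's body, between the roots of the fingers; the fingertips stand 97 mm ahead of it and the grasp point (between the pads) lies 78 mm ahead of it; z points along the fingers, y is the direction in which the jaws open and shut (so a half turn about z gives the same grasp; the last joint's range is limited). The gripper opens to 94 mm and grips with 3 to 60 N. Pads are 16 mm wide; open, the fingers measure 119 mm over their backs; the gripper's body (75 mm by 177 mm) begins 78 mm behind the grasp point.
Start: joints at [-1.379, 0.3, 1.521, -0, 1.321, -0.067], TCP at [140.75, -531.676, 302.646] pointing down, gripper open.
Joint ranges: [-3.03, 3.03], [-0.79, 2.21], [0.23, 2.52], [-1.04, 4.18], [0, 3.07], [-2.55, 2.55]. Speed limits (rad/s): [2.22, 2.22, 2.57, 3.14, 3.14, 3.14].

### API

Orientations are given as [roll, pitch, yaw] about the fixed x, y, z axes, in that order (R = Rz(yaw) Ry(pitch) Rx(roll)).
In Python, from cell import manip, camera, job gives the robot as it stands.
- The arm moves only by the tool send_rows, never from a script. Its argument "deltas" is a list that holds one entry, the list of rows, each a list of 6 numbers: the shift along the tool's x, y, z scaled (see below), then the turn, a rotation vector about the tool's x, y, z scaled (see below). In form: [[[x, y, z, rx, ry, rz], ...]]. A call has 1 to 10 rows; each row shifts and turns the pose as measured when the row begins, along the tool's axes as they then stand; what a row does not reach is not made up. The controller multiplies each number of a shift by 40 mm and each number of a turn by 0.1 rad. A row lasts 1/10 s, in which the tool goes at most 50 mm and 8.59 degrees, less where a joint would pass 70% of its speed; a pose out of reach is approached as far as the arm can. A call with a number of a shift or a turn outside -1 to 1 is refused whole. A call with a gripper value outside its range is refused whole. "jaw" is the opening, from 0 (shut) to 1 (fully open), set as the call begins (left out, the last holds). The fingers move at their own pace and stop on an object; "grip_force" is the grip in N (left out, the last holds). Time passes only in rows, so rows that do not move let the fingers close. It gives the time, the measured TCP pose, the force and the opening at its end, in the units of the state.
- manip.read_state(): the state, without advancing time (a new reading comes with each control period).
- camera(name): name is "side" or "top" or "wrist"; returns a dict with "frame" (420x560x3 uint8, red, green, blue), "camera_matrix" (3x3 intrinsics, pixels), "k1" (the pictures are not rectified: a ray, as slopes to the right and down, at radius r is drawn at 1 + k1 r^2 times it, then the intrinsics apply), "position" and "rotation" of the camera in the world; the wrist camera has in their place "mount" (4x4, takes a point from camera to tool coordinates, whose origin is the TCP and whose axes are the flange's). Camera axes: x right, y down, z forward; pixel columns grow to the right and rows downward; lengths in mm; the calibration is good to about 2 mm. A picture is of the moment at which its call begins: read the wrist's pose just before it. There is no depth.
- job.sign_off(): hands the job in, once; it reports no verdict.
The state is a dict: "clock": time; "joints": joint angles; "qd": joint speeds; "effort": joint torques, N m; "eef_pos": TCP position; "eef_rot": TCP orientation; "wrist_force": force on the tool from outside, world axes, zero at the start; "moment": the same for the moment, N m; "finger_gap": finger opening in mm.
Only numpy, scipy, OpenCV 4.12 (cv2) and the standard library are available. Lean on these libraries where they do the work, as an engineer would, in place of code of your own. Each camera call takes 0.05 s, during which the arm holds its last target.

### The job

The spare-parts tin with the yellow dot on its lid is running low: turn it over in its own sloped stand, so that it rests there lid down, on the same hinge edge as before, with the red refill dot underneath now facing up. Its lid is loose and there is something in it, so pinch the lid shut all the way and let go only when the tin is seated squarely. Leave the tin with the blue dot as it is.

Things in the scene. Friction and masses are not known exactly. Their poses are not given: they have to be found in the camera images.
- yellow_tin_centre (a point): Centre of the light grey metal tin with a yellow dot on lid and lip edge (red one underneath), 0.2 kg. Axes: x from lip edge to hinge edge (70 mm), y length (114 mm), z out of the lid (37 mm). At the start it leans on its hinge edge: z points 40 deg above level, x 50 deg below, both away and to the right; lip edge uppermost. Pinch lid and underside there, mid-length, gripper pointing along x. A half turn about x fits it in again, same centre.
- yellow_tin_lid (a joint): The hinged lid of the yellow-dot tin: 0 shut, grows to 1.92 rad as it opens. It has no catch and almost no friction: it falls open when the tin is turned over unless it is pinched or rests on something.
- yellow_stand_seat (a point): Point in the yellow tin's fixed wooden stand where the seated tin's centre belongs, either way up. Axes: z up, x level, the way the tin leans (yaw -0.7 to -1.05). Two V-shaped arms, 12 mm wide, at y = +-42 mm, 72 mm open between them for fingers. Long side of the V (58 mm, slopes 50 deg) carries the tin's face, short side (51 mm) its hinge edge. V's corner: 39 mm below this point, 55 mm above the worktop.
- blue_tin_centre (a point): Centre of a second tin, same size and pose, with a blue dot on lid and lip edge, in a like stand to the left or right of the first. To be left alone.
There are look-alikes about, which are no part of the job. What is shaped like the part that bears yellow_tin_centre but brown is not meant. What is shaped like the part that bears yellow_stand_seat but pink is not meant.

How it is judged (in metres and radians):
At the end, for the whole second after the job is handed in: The yellow-dot tin rests in its own stand lid down on its hinge edge (lid facing 40 degrees below the level, within 10), centre within 15 mm of the seat point, square to the stand within 10 degrees, lid shut (under 0.12 rad), at rest and released; the blue-dot tin is where it was (15 mm) (distance between yellow_tin_centre and yellow_stand_seat below 0.015 m and angle between yellow_tin_centre's own z axis and vertical between 2.08 and 2.46 rad and angle between yellow_tin_centre's own x axis and vertical above 2.25 rad and angle between the y axis of yellow_tin_centre and the y axis of yellow_stand_seat, either way round below 0.18 rad and value of joint yellow_tin_lid below 0.12 rad and linear speed of yellow_tin below 0.02 m/s); the robot touches nothing.
It fails at once if the yellow-dot tin's lid comes open (over 0.2 rad) (value of joint yellow_tin_lid above 0.2 rad).
It fails at once if the blue-dot tin is disturbed (moved over 15 mm) (distance of blue_tin_centre from where it was at the start of the episode above 0.015 m).
It also fails if it takes over 43 s, if anything falls off the work surface, if the arm or the gripper's body presses on something with over 40 N, if the wrist force passes 120 N, or if a joint passes its speed limit or range.

## Working session

There is one attempt and no reset: what is moved stays moved. The work goes in short steps, Python scripts to look and compute and a tool call to move; the robot and the scene stay as the last step left them, time stands still between calls to the robot, and variables do not carry over. Pictures are saved under pics/ and viewed, and the job is handed in when it is done.

Besides the shell and the picture viewer there is one more tool, called after ">>>" as name(argument=value, ...) on one line, values as JSON. send_rows: Moves the arm, as the interface text tells. Shifts and turns lie within -1 to 1; 1 stands for 40 mm of shift or 0.1 rad of turn. Its arguments: {"type":"object","properties":{"deltas":{"type":"array","items":{"type":"array","items":{"type":"array","items":{"type":"number"}}}},"jaw":{"type":"number"},"grip_force":{"type":"number"}},"required":["deltas"]}

```bash
ls; mkdir -p pics; python3 - <<'E'
from cell import manip,camera,job
import cv2,numpy as np
s=manip.read_state();print(s)
for n in("side","top","wrist"):
    c=camera(n);cv2.imwrite(f"pics/a_{n}.png",c["frame"][:,:,::-1])
    print(n,{k:np.round(v,4).tolist() for k,v in c.items() if k!="frame"})
E
```

```text
pics
{'clock': 0.0, 'joints': array([-1.37860205e+00,  3.00483637e-01,  1.52156618e+00, -1.46197708e-05,
        1.32070934e+00, -6.65797219e-02]), 'qd': array([ 1.20443291e-03,  1.73592753e-03, -1.13618428e-05,  1.39956832e-03,
        7.53717877e-04, -1.08846200e-03]), 'effort': array([ 1.64841826e-03, -5.31810236e+01, -3.52738953e+01,  7.09558278e-02,
        2.43069429e-02, -8.50097626e-05]), 'eef_pos': array([ 140.72004674, -531.5416839 ,  302.08569437]), 'eef_rot': array([-3.14042780e+00, -6.34785024e-05,  2.58777584e-01]), 'wrist_force': array([ 0.73343199, -0.14377279,  0.53954394]), 'moment': array([-0.06197599, -0.02533719, -0.01516037]), 'finger_gap': 93.75541696619875}
side {'camera_matrix': [[484.8768, 0.0, 283.3739], [0.0, 484.8768, 204.8499], [0.0, 0.0, 1.0]], 'k1': -0.0273, 'position': [564.7667, 390.5279, 937.4907], 'rotation': [-2.6535, 0.0077, 2.9753]}
top {'camera_matrix': [[460.9095, 0.0, 272.6939], [0.0, 460.9095, 214.0146], [0.0, 0.0, 1.0]], 'k1': 0.0364, 'position': [410.8762, -63.2756, 1107.3666], 'rotation': [-3.0366, 0.023, -1.6005]}
wrist {'camera_matrix': [[355.1825, 0.0, 275.6037], [0.0, 355.1825, 210.8487], [0.0, 0.0, 1.0]], 'k1': -0.0905, 'mount': [[-0.0006, -0.9735, -0.2285, 66.1642], [1.0, -0.0004, -0.0006, 0.3491], [0.0005, -0.2285, 0.9735, -80.9337], [0.0, 0.0, 0.0, 1.0]]}
```

View pics/a_side.png

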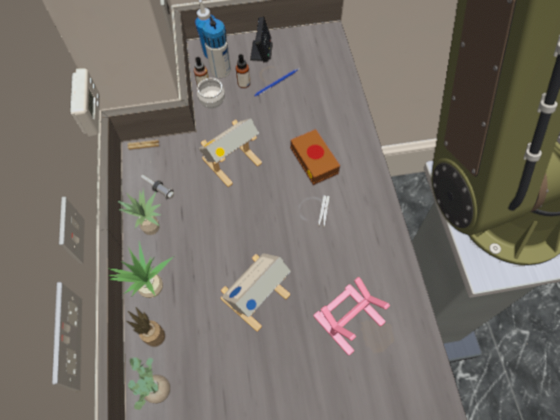

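View pics/a_top.png

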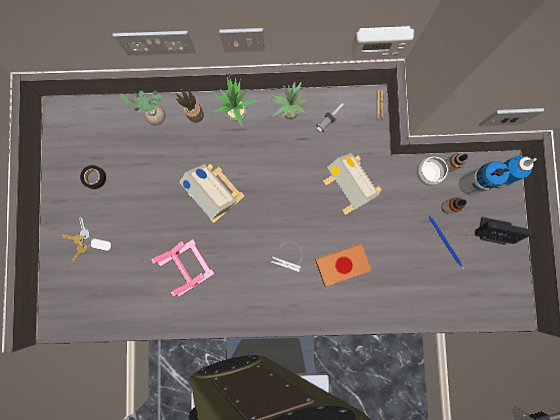

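View pics/a_wrist.png

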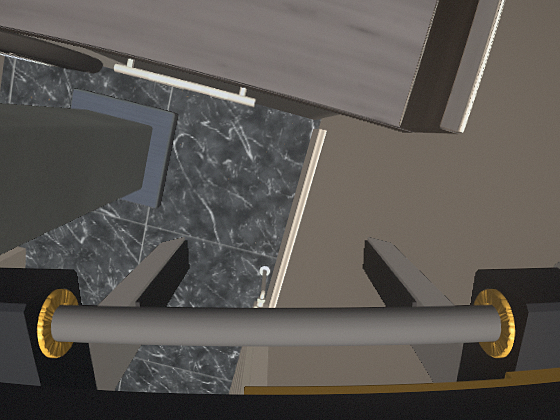

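```bash
cat > h.py <<'E'
import numpy as np,cv2
from scipy.spatial.transform import Rotation as Ro
def R(rpy): return Ro.from_euler('xyz',rpy).as_matrix()
def proj(c,P,pose=None):
    P=np.atleast_2d(P); Rc,t=cam(c,pose); q=(P-t)@Rc; s=q[:,:2]/q[:,2:]; r2=(s**2).sum(1,keepdims=True)
    K=c["camera_matrix"]; s=s*(1+c["k1"]*r2); return s*[K[0,0],K[1,1]]+[K[0,2],K[1,2]]
def cam(c,pose=None):
    if "mount" in c:
        p,r=pose; M=np.array(c["mount"]); Rt=R(r); return Rt@M[:3,:3],Rt@M[:3,3]+p
    return R(c["rotation"]),np.array(c["position"])
def ray(c,px,pose=None):
    K=c["camera_matrix"]; d=(np.array(px,float)-[K[0,2],K[1,2]])/[K[0,0],K[1,1]]
    s=d.copy()
    for _ in range(20): s=d/(1+c["k1"]*(s**2).sum())
    Rc,t=cam(c,pose); v=Rc@[s[0],s[1],1]; return t,v/np.linalg.norm(v)
def tri(rays):
    A=np.zeros((3,3));b=np.zeros(3)
    for t,v in rays:
        M=np.eye(3)-np.outer(v,v);A+=M;b+=M@t
    x=np.linalg.solve(A,b); return x,[np.linalg.norm((np.eye(3)-np.outer(v,v))@(x-t)) for t,v in rays]
E
python3 - <<'E'
import cv2
a=cv2.imread("pics/a_side.png")[100:200,170:295];cv2.imwrite("pics/b_side.png",cv2.resize(a,None,fx=6,fy=6,interpolation=cv2.INTER_CUBIC))
a=cv2.imread("pics/a_top.png")[140:225,305:405];cv2.imwrite("pics/b_top.png",cv2.resize(a,None,fx=7,fy=7,interpolation=cv2.INTER_CUBIC))
E
```

```text
(no output)
```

View pics/b_side.png

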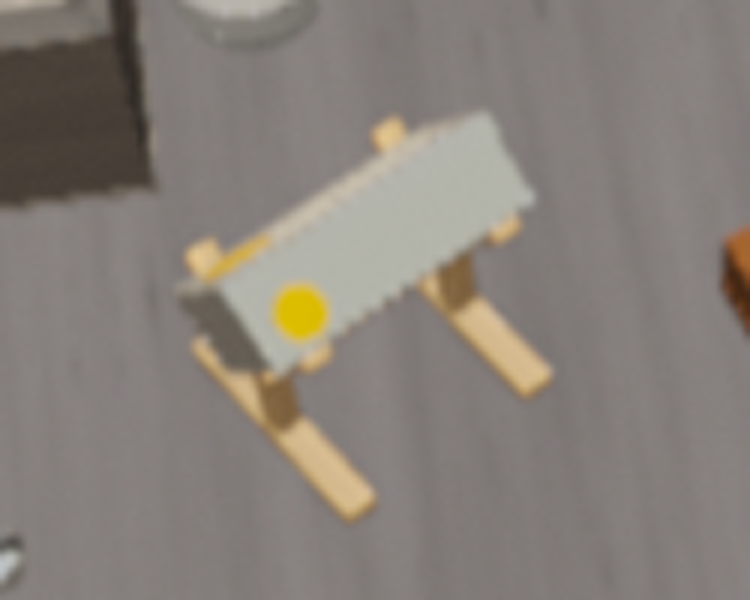

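View pics/b_top.png

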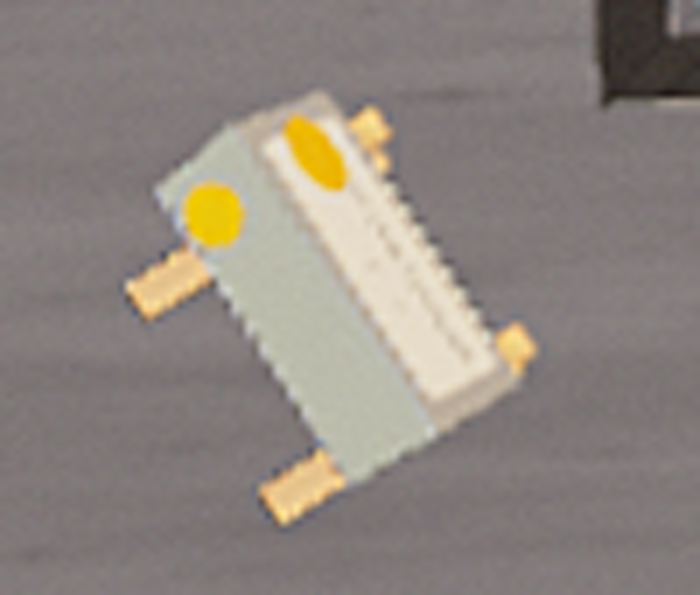

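```bash
cat > m1.py <<'E'
from h import *; from cell import manip,camera
T=camera("top");S=camera("side")
f=lambda p,k,o:((np.array(p,float)+.5)/k-.5+o)
tp=[(155,190),(235,128),(435,430),(350,482),(214,214)]; sp=[(275,375),(218,285),(488,112),(535,198),(300,311)]
X=[]
for a,b in zip(tp,sp):
    x,e=tri([ray(T,f(a,7,[305,140])),ray(S,f(b,6,[170,100]))]);X.append(x);print(x.round(1),np.round(e,1))
A,B,C,D,dot=X
print("AB",np.linalg.norm(B-A),"BC",np.linalg.norm(C-B),"CD",np.linalg.norm(D-C))
y=((A-D)+(B-C));yaw=np.arctan2(-y[0],y[1]);print("yaw from y",yaw)
z=((B-A)+(C-D));print("yaw z",np.arctan2(z[1],z[0]),"elev",np.arctan2(z[2],np.hypot(z[0],z[1])))
m=(A+B+C+D)/4
h=np.array([np.cos(yaw),np.sin(yaw),0]);c=np.cos(np.radians(50));s=np.sin(np.radians(50))
xa=h*c-np.array([0,0,s]);print("lip centre",m,"tin centre",m+35*xa)
E
python3 m1.py
```

```text
[ 617.8 -165.3  108.3] [0.5 0.5]
[ 631.4 -188.   132.4] [0.6 0.6]
[ 534.1 -243.3  134.8] [1.1 1.1]
[ 521.9 -220.6  112.6] [0.9 0.9]
[ 606.7 -181.8  120.1] [0.1 0.1]
AB 35.8914622801836 BC 111.88801823539302 CD 34.04903724872822
yaw from y -1.0508513197392781
yaw z -1.0542575139668524 elev 0.7263946092872393
lip centre [ 576.32554282 -204.29370286  122.01875239] tin centre [ 587.503063   -223.81813713   95.20719689]
```

```bash
cat > k.py <<'E'
from h import *
RX=lambda a:Ro.from_euler('x',a).as_matrix();RY=lambda a:Ro.from_euler('y',a).as_matrix();RZ=lambda a:Ro.from_euler('z',a).as_matrix()
q=np.array([-1.3786,.30048,1.52157,0,1.3207,-.06658])
def fk(q,o): return RZ(q[0])@RY(q[1]+q[2])@RZ(q[3])@RY(q[4])@RZ(q[5])@o
base=fk(q,np.eye(3)); off=base.T@R([-3.1404,0,.25878])
O=Ro.from_matrix(off).as_euler('xyz');O=np.array([[0,1,0],[-1,0,0],[0,0,1.]]) if abs(off[0,1]-1)<.1 else np.array([[0,-1,0],[1,0,0],[0,0,1.]])
E
python3 - <<'E'
from k import *
print(off.round(2))
yaw=-1.05
h=np.array([np.cos(yaw),np.sin(yaw),0]);e=np.radians(50);up=np.array([0,0,1])
xa=h*np.cos(e)-up*np.sin(e); za=h*np.sin(e)+up*np.cos(e)
C=np.array([587,-223,95])
for L in(100,150,200):
  G=C-5*xa-(78+L)*xa; j1=np.arctan2(G[1],G[0]); print(L,G.round(),j1)
  for sgn in(1,-1):
    ty=sgn*za; Rt=np.column_stack([np.cross(ty,xa),ty,xa])
    for p in(1.0,1.4,1.8,2.2): # j2+j3
      M=RY(p).T@RZ(j1).T@Rt@O.T
      a,b,c=Ro.from_matrix(M).as_euler('ZYZ'); print(sgn,p,np.round([a,b,c],2))
E
```

```text
[[ 0. -1.  0.]
 [ 1.  0. -0.]
 [ 0.  0.  1.]]
100 [ 528. -121.  235.] -0.22501973352945523
1 1.0 [-0.49  1.62  0.67]
1 1.4 [-0.52  1.27  0.86]
1 1.8 [-0.63  0.93  1.1 ]
1 2.2 [-0.92  0.64  1.5 ]
-1 1.0 [-0.49  1.62 -2.47]
-1 1.4 [-0.52  1.27 -2.28]
-1 1.8 [-0.63  0.93 -2.04]
-1 2.2 [-0.92  0.64 -1.64]
150 [512. -93. 273.] -0.17968055257722773
1 1.0 [-0.51  1.64  0.7 ]
1 1.4 [-0.54  1.29  0.9 ]
1 1.8 [-0.65  0.96  1.15]
1 2.2 [-0.92  0.67  1.54]
-1 1.0 [-0.51  1.64 -2.44]
-1 1.4 [-0.54  1.29 -2.24]
-1 1.8 [-0.65  0.96 -1.99]
-1 2.2 [-0.92  0.67 -1.6 ]
200 [496. -65. 312.] -0.13059121208854782
1 1.0 [-0.54  1.66  0.74]
1 1.4 [-0.56  1.31  0.94]
1 1.8 [-0.66  0.98  1.19]
1 2.2 [-0.92  0.7   1.58]
-1 1.0 [-0.54  1.66 -2.41]
-1 1.4 [-0.56  1.31 -2.2 ]
-1 1.8 [-0.66  0.98 -1.95]
-1 2.2 [-0.92  0.7  -1.57]
```

```bash
cat > plan.py <<'E'
from k import *
def tgt(yaw,C,back,sgn=1,up=0,side=0,e=np.radians(50)):
    h=np.array([np.cos(yaw),np.sin(yaw),0]);u=np.array([0,0,1])
    xa=h*np.cos(e)-u*np.sin(e); za=h*np.sin(e)+u*np.cos(e)
    ty=sgn*za
    return np.array(C,float)-(78+back)*xa+up*u, np.column_stack([np.cross(ty,xa),ty,xa])
def rows(p,Rc,pt,Rt,n,m=None):
    # n-row plan, print first m
    rv=(Ro.from_matrix(Rc.T@Rt)).as_rotvec()/n; d=(pt-p)/n; out=[]
    for i in range(m or n):
        out.append(np.r_[Rc.T@d/40,rv/.1]); Rc=Rc@Ro.from_rotvec(rv).as_matrix()
    return np.array(out).round(2)
def show(r):
    print("max",np.abs(r).max(),"rotnorm",np.linalg.norm(r[:,3:],axis=1).max()); print(str(r.tolist()).replace(' ',''))
E
python3 - <<'E'
from plan import *; from cell import manip
s=manip.read_state()
C=[587.5,-223.8,94.5];pt,Rt=tgt(-1.05,C,130)
print(pt)
show(rows(s['eef_pos'],R(s['eef_rot']),pt,Rt,20,10))
print(Ro.from_matrix(R(s['eef_rot']).T@Rt).as_rotvec())
E
```

```text
[ 520.97483906 -107.82566843  253.83724417]
max 0.64 rotnorm 0.37669616403674727
[[0.6,-0.39,0.06,-0.35,0.05,-0.13],[0.6,-0.38,0.05,-0.35,0.05,-0.13],[0.6,-0.38,0.04,-0.35,0.05,-0.13],[0.61,-0.37,0.03,-0.35,0.05,-0.13],[0.61,-0.37,0.02,-0.35,0.05,-0.13],[0.62,-0.36,0.01,-0.35,0.05,-0.13],[0.62,-0.35,0.0,-0.35,0.05,-0.13],[0.63,-0.34,-0.01,-0.35,0.05,-0.13],[0.63,-0.33,-0.02,-0.35,0.05,-0.13],[0.64,-0.33,-0.03,-0.35,0.05,-0.13]]
[-0.69458852  0.09136613 -0.2513241 ]
```

>>> send_rows(deltas=[[[0.6,-0.39,0.06,-0.35,0.05,-0.13],[0.6,-0.38,0.05,-0.35,0.05,-0.13],[0.6,-0.38,0.04,-0.35,0.05,-0.13],[0.61,-0.37,0.03,-0.35,0.05,-0.13],[0.61,-0.37,0.02,-0.35,0.05,-0.13],[0.62,-0.36,0.01,-0.35,0.05,-0.13],[0.62,-0.35,0.0,-0.35,0.05,-0.13],[0.63,-0.34,-0.01,-0.35,0.05,-0.13],[0.63,-0.33,-0.02,-0.35,0.05,-0.13],[0.64,-0.33,-0.03,-0.35,0.05,-0.13]]], jaw=1, grip_force=40)

```text
clock: 1.25
eef_pos: [334.9, -312.8, 276.6]
eef_rot: [2.776, -0.029, 0.395]
wrist_force: [0.5, -0.3, 0.2]
finger_gap: 94.2
```

```bash
cat > go.py <<'E'
import sys
from plan import *; from cell import manip
s=manip.read_state()
def go(C,yaw,back,n,m=None,sgn=1,up=0):
    pt,Rt=tgt(yaw,C,back,sgn,up); Rc=R(s['eef_rot'])
    print('pos',s['eef_pos'].round(1),'clk',s['clock'],'j',s['joints'].round(2),'F',s['wrist_force'].round(1),'gap',round(s['finger_gap'],1))
    print('dpos world',(pt-s['eef_pos']).round(1),'tool',(Rc.T@(pt-s['eef_pos'])).round(1),'rv',Ro.from_matrix(Rc.T@Rt).as_rotvec().round(3))
    show(rows(s['eef_pos'],Rc,pt,Rt,n,m))
E
python3 -c "
from go import *
go([587.5,-223.8,94.5],-1.05,130,10)"
```

```text
pos [ 334.9 -312.8  276.6] clk 1.25 j [-0.79 -0.    1.96 -0.15  0.84  0.47] F [ 0.5 -0.3  0.2] gap 94.2
dpos world [186.1 205.  -22.8] tool [ 249.9 -120.5  -13.9] rv [-0.33   0.039 -0.123]
max 0.66 rotnorm 0.35341194094144585
[[0.62,-0.3,-0.03,-0.33,0.04,-0.12],[0.63,-0.29,-0.04,-0.33,0.04,-0.12],[0.63,-0.28,-0.05,-0.33,0.04,-0.12],[0.64,-0.27,-0.06,-0.33,0.04,-0.12],[0.64,-0.26,-0.06,-0.33,0.04,-0.12],[0.64,-0.25,-0.07,-0.33,0.04,-0.12],[0.65,-0.24,-0.07,-0.33,0.04,-0.12],[0.65,-0.23,-0.08,-0.33,0.04,-0.12],[0.65,-0.22,-0.08,-0.33,0.04,-0.12],[0.66,-0.21,-0.09,-0.33,0.04,-0.12]]
```

>>> send_rows(deltas=[[[0.62,-0.3,-0.03,-0.33,0.04,-0.12],[0.63,-0.29,-0.04,-0.33,0.04,-0.12],[0.63,-0.28,-0.05,-0.33,0.04,-0.12],[0.64,-0.27,-0.06,-0.33,0.04,-0.12],[0.64,-0.26,-0.06,-0.33,0.04,-0.12],[0.64,-0.25,-0.07,-0.33,0.04,-0.12],[0.65,-0.24,-0.07,-0.33,0.04,-0.12],[0.65,-0.23,-0.08,-0.33,0.04,-0.12],[0.65,-0.22,-0.08,-0.33,0.04,-0.12],[0.66,-0.21,-0.09,-0.33,0.04,-0.12]]])

```text
clock: 2.25
eef_pos: [528.1, -97.9, 254.4]
eef_rot: [2.426, -0.006, 0.526]
wrist_force: [0.5, -0.6, 0.5]
finger_gap: 93.6
```

```bash
python3 -c "
from go import *
go([587.5,-223.8,94.5],-1.05,130,1)
from cell import camera
c=camera('wrist');cv2.imwrite('pics/c_wrist.png',c['frame'][:,:,::-1])
c=camera('side');cv2.imwrite('pics/c_side.png',c['frame'][:,:,::-1])"
```

```text
pos [528.1 -97.9 254.4] clk 2.25 j [-0.08  0.23  1.84 -0.84  0.81  1.49] F [ 0.5 -0.6  0.5] gap 93.6
dpos world [-7.1 -9.9 -0.6] tool [-11.1   3.4   3.7] rv [ 0.017 -0.008 -0.   ]
max 0.28 rotnorm 0.18788294228055938
[[-0.28,0.09,0.09,0.17,-0.08,-0.0]]
```

View pics/c_wrist.png

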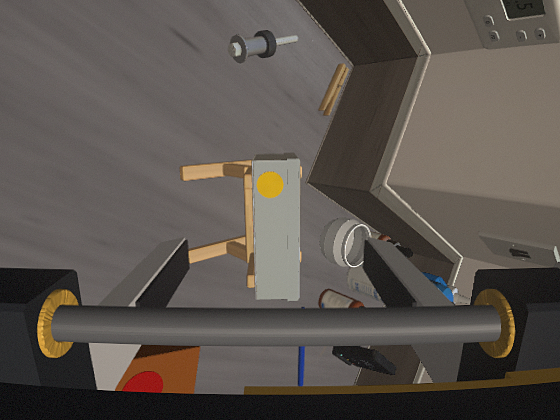

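View pics/c_side.png

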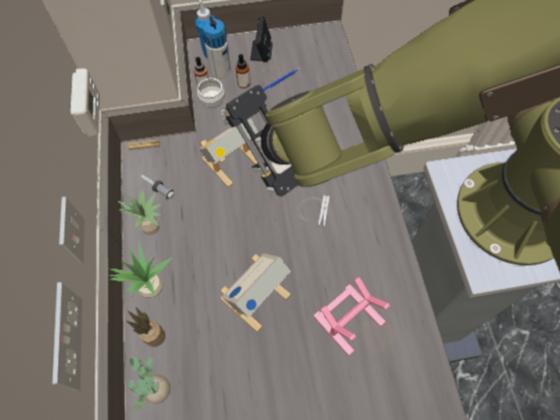

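>>> send_rows(deltas=[[[-0.28,0.09,0.09,0.17,-0.08,0],[0,0,0,0,0,0],[0,0,0,0,0,0]]])

```text
clock: 2.65
eef_pos: [521.2, -106.8, 252.9]
eef_rot: [2.446, 0.002, 0.524]
wrist_force: [-0.9, 0.4, 0.5]
finger_gap: 93.9
```

```bash
python3 -c "
from go import *
go([587.5,-223.8,94.5],-1.05,130,1)
from cell import camera
s=manip.read_state();pose=(s['eef_pos'],s['eef_rot']);print(s['eef_rot'])
c=camera('wrist');f=c['frame'];cv2.imwrite('pics/d_wrist.png',f[:,:,::-1])
g=f[130:320,220:320];cv2.imwrite('pics/d_z.png',cv2.resize(g[:,:,::-1],None,fx=4,fy=3,interpolation=cv2.INTER_NEAREST)[:,:])
import pickle;pickle.dump((c,pose),open('d.pkl','wb'))
"
```

```text
pos [ 521.2 -106.8  252.9] clk 2.65 j [-0.1   0.22  1.85 -0.81  0.8   1.45] F [-0.9  0.4  0.5] gap 93.9
dpos world [-0.2 -1.   0.9] tool [-0.7  1.2 -0.2] rv [-0.002 -0.001  0.003]
max 0.03 rotnorm 0.03741657386773942
[[-0.02,0.03,-0.01,-0.02,-0.01,0.03]]
[2.44568390e+00 1.53960827e-03 5.23805602e-01]
```

View pics/d_z.png

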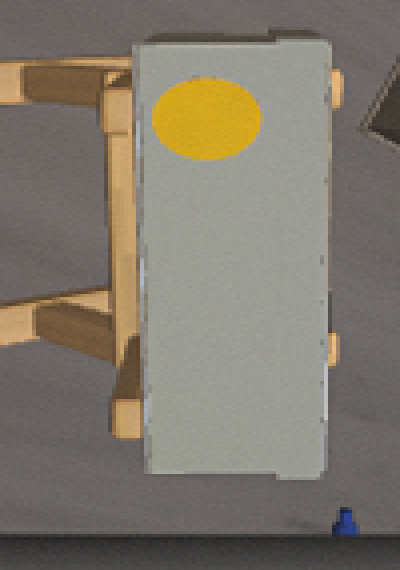

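```bash
python3 - <<'E'
import cv2
a=cv2.imread("pics/a_side.png")[270:360,305:395];cv2.imwrite("pics/e_side.png",cv2.resize(a,None,fx=7,fy=7,interpolation=cv2.INTER_CUBIC))
a=cv2.imread("pics/a_top.png")[230:305,145:220];cv2.imwrite("pics/e_top.png",cv2.resize(a,None,fx=8,fy=8,interpolation=cv2.INTER_CUBIC))
E
```

```text
(no output)
```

View pics/e_side.png

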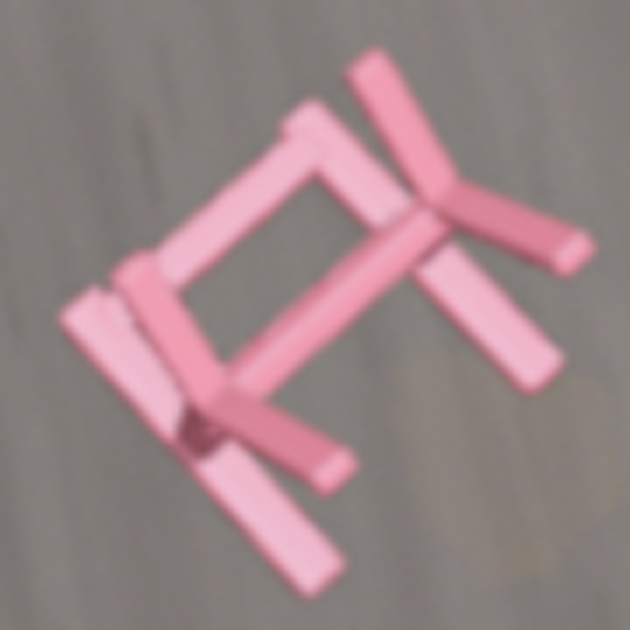

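View pics/e_top.png

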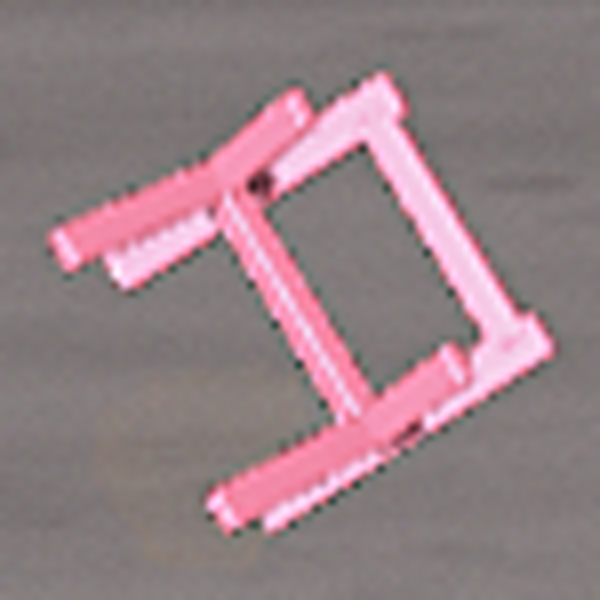

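```bash
cat > m2.py <<'E'
from go import *; import pickle
c,pose=pickle.load(open('d.pkl','rb'))
z=[(135,44),(331,40),(326,477),(145,473)]
Rt=R(pose[1]);P=[]
for u in z:
    px=np.array([(u[0]+.5)/4-.5+220,(u[1]+.5)/3-.5+130])
    t,v=ray(c,px,pose); t=Rt.T@(t-pose[0]); v=Rt.T@v
    P.append([t+v*(d-t[2])/v[2] for d in (168,173,178)])
P=np.array(P)
for i in range(3):
    A,B,C,D=P[:,i]; print((P[:,i]).round(1).tolist()); print('len',np.linalg.norm(A-D),np.linalg.norm(B-C),'w',np.linalg.norm(A-B),np.linalg.norm(C-D),'ctr',P[:,i].mean(0).round(1), 'ang',np.arctan2((A+B-C-D)[1],(A+B-C-D)[0]))
E
python3 m2.py
```

```text
[[54.8, -15.9, 168.0], [55.8, 18.0, 168.0], [-53.4, 18.9, 168.0], [-52.3, -15.6, 168.0]]
len 107.14085960159625 109.18018430011129 w 33.90512523219955 34.51874925599579 ctr [  1.2   1.4 168. ] ang -0.005595997707138437
[[54.6, -16.2, 173.0], [55.5, 18.4, 173.0], [-55.8, 19.3, 173.0], [-54.7, -15.9, 173.0]]
len 109.29302929887923 111.37331850743634 w 34.586187372065346 35.212137440607265 ctr [-1.00e-01  1.40e+00  1.73e+02] ang -0.005595997707138413
[[54.4, -16.5, 178.0], [55.3, 18.8, 178.0], [-58.2, 19.7, 178.0], [-57.0, -16.2, 178.0]]
len 111.44519899616223 113.5664527147614 w 35.267249511931155 35.905525625218736 ctr [ -1.4   1.4 178. ] ang -0.005595997707138429
```

>>> send_rows(deltas=[[[-0.02,0.03,0.4,-0.02,-0.01,0.03],[0,0,0.5,0,0,0],[0,0,0.5,0,0,0],[0,0,0.5,0,0,0],[0,0,0.5,0,0,0],[0,0,0.4,0,0,0],[0,0,0,0,0,0]]])

```text
clock: 3.4
eef_pos: [558.6, -176.4, 160.4]
eef_rot: [2.444, -0.001, 0.519]
wrist_force: [0.8, 1.1, -0.1]
finger_gap: 94.0
```

```bash
python3 -c "
from go import *
go([587.5,-223.8,94.5],-1.05,2,2)
"
```

```text
pos [ 558.6 -176.4  160.4] clk 3.4 j [-0.23  0.45  1.8  -0.96  0.61  1.56] F [ 0.8  1.1 -0.1] gap 94.0
dpos world [ 3.4 -2.8 -4.7] tool [1.5 0.1 6.2] rv [-0.001 -0.    -0.002]
max 0.08 rotnorm 0.01
[[0.02,0.0,0.08,-0.0,-0.0,-0.01],[0.02,0.0,0.08,-0.0,-0.0,-0.01]]
```

>>> send_rows(deltas=[[[0.02,0,0.08,0,0,0],[0.02,0,0.08,0,0,0],[0,0,0,0,0,0]]])

```text
clock: 3.7
eef_pos: [562.1, -179.5, 155.2]
eef_rot: [2.444, -0.002, 0.519]
wrist_force: [0.8, -0.7, 0.5]
finger_gap: 93.8
```

```bash
python3 -c "
from go import *
go([587.5,-223.8,94.5],-1.05,2,2)
from cell import camera
c=camera('wrist');cv2.imwrite('pics/f_wrist.png',c['frame'][:,:,::-1])
c=camera('top');cv2.imwrite('pics/f_top.png',cv2.resize(c['frame'][120:240,280:420,::-1],None,fx=5,fy=5))
"
```

```text
pos [ 562.1 -179.5  155.2] clk 3.7 j [-0.23  0.46  1.79 -0.97  0.6   1.56] F [ 0.8 -0.7  0.5] gap 93.8
dpos world [-0.2  0.3  0.6] tool [ 0.   0.1 -0.7] rv [-0.001 -0.    -0.002]
max 0.01 rotnorm 0.01414213562373095
[[0.0,0.0,-0.01,-0.01,-0.0,-0.01],[0.0,0.0,-0.01,-0.01,-0.0,-0.01]]
```

View pics/f_wrist.png

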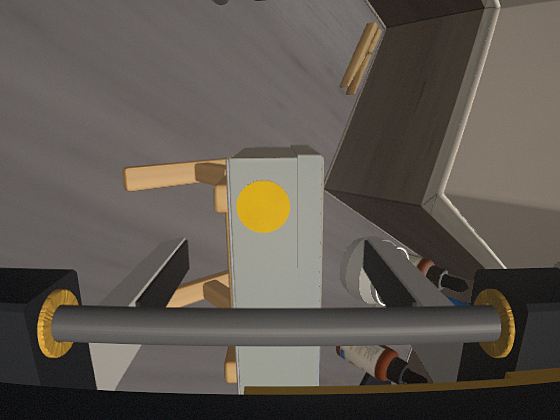

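View pics/f_top.png

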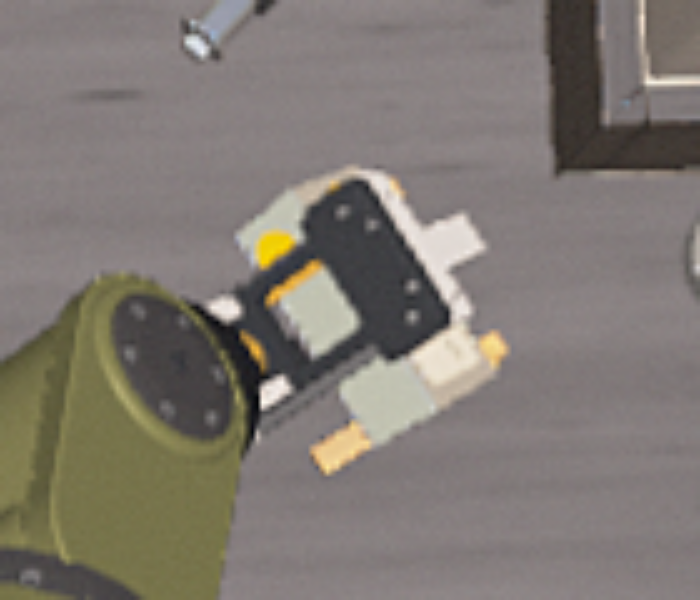

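>>> send_rows(deltas=[[[0,0,0,0,0,0],[0,0,0,0,0,0],[0,0,0,0,0,0],[0,0,0,0,0,0],[0,0,0,0,0,0],[0,0,0,0,0,0],[0,0,0,0,0,0],[0,0,0,0,0,0]]], jaw=0, grip_force=40)

```text
clock: 4.6
eef_pos: [562.3, -178.7, 156.8]
eef_rot: [2.443, -0.003, 0.52]
wrist_force: [-1.1, 0.6, 1.5]
finger_gap: 36.7
```

```bash
python3 -c "
from go import *
go([587.5,-223.8,94.5],-1.05,2,2)
Rc=R(s['eef_rot']);print((Rc.T@[0,0,1]).round(2),s['eef_pos'],(Rc.T@s['wrist_force']).round(1),s['moment'])
"
```

```text
pos [ 562.3 -178.7  156.8] clk 4.6 j [-0.23  0.46  1.79 -0.97  0.6   1.56] F [-1.1  0.6  1.5] gap 36.7
dpos world [-0.4 -0.5 -1.1] tool [-0.6 -0.5  1. ] rv [ 0.001 -0.002 -0.003]
max 0.01 rotnorm 0.01414213562373095
[[-0.01,-0.01,0.01,0.0,-0.01,-0.01],[-0.01,-0.01,0.01,0.0,-0.01,-0.01]]
[ 0.    0.64 -0.77] [ 562.2823557  -178.71007331  156.83413442] [-0.6  0.2 -1.8] [0.29876009 0.12721921 0.01611705]
```

>>> send_rows(deltas=[[[0,0.12,-0.15,0,0,0],[0,0.16,-0.19,0,0,0],[0,0.24,-0.29,0,0,0],[0,0.24,-0.29,0,0,0],[0,0.24,-0.29,0,0,0],[0,0.24,-0.29,0,0,0],[0,0.24,-0.29,0,0,0],[0,0.24,-0.29,0,0,0],[0,0.16,-0.19,0,0,0],[0,0,0,0,0,0]]])

```text
clock: 5.6
eef_pos: [560.6, -177.8, 284.9]
eef_rot: [2.445, -0.005, 0.521]
wrist_force: [-0.7, -0.3, -2.2]
finger_gap: 36.4
```

```bash
python3 -c "
from go import *
go([587.5,-223.8,94.5],-1.05,2,2,up=120)
from cell import camera
c=camera('wrist');cv2.imwrite('pics/g_wrist.png',c['frame'][:,:,::-1])
"
```

```text
pos [ 560.6 -177.8  284.9] clk 5.6 j [-0.23  0.27  1.7  -0.72  0.79  1.24] F [-0.7 -0.3 -2.2] gap 36.4
dpos world [ 1.3 -1.4 -9.1] tool [ 0.4 -4.4  8.1] rv [-0.002 -0.004 -0.003]
max 0.1 rotnorm 0.03
[[0.01,-0.06,0.1,-0.01,-0.02,-0.02],[0.01,-0.06,0.1,-0.01,-0.02,-0.02]]
```

View pics/g_wrist.png

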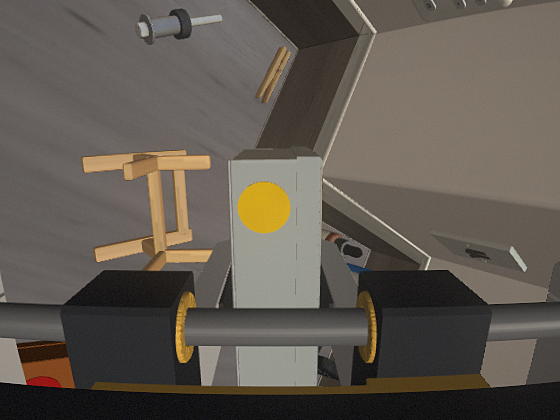

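>>> send_rows(deltas=[[[0,0,0,0,0,-0.4],[0,0,0,0,0,-0.7],[0,0,0,0,0,-0.9],[0,0,0,0,0,-0.9],[0,0,0,0,0,-0.9],[0,0,0,0,0,-0.9],[0,0,0,0,0,-0.9],[0,0,0,0,0,-0.9],[0,0,0,0,0,-0.9],[0,0,0,0,0,-0.9]]])

```text
clock: 6.65
eef_pos: [558.1, -177.2, 274.1]
eef_rot: [2.657, 0.505, 1.257]
wrist_force: [-0.0, -0.3, -1.7]
finger_gap: 36.2
```

>>> send_rows(deltas=[[[0,0,0,0,0,-0.9],[0,0,0,0,0,-0.9],[0,0,0,0,0,-0.9],[0,0,0,0,0,-0.9],[0,0,0,0,0,-0.9],[0,0,0,0,0,-0.9],[0,0,0,0,0,-0.9],[0,0,0,0,0,-0.9],[0,0,0,0,0,-0.9],[0,0,0,0,0,-0.9]]])

```text
clock: 7.65
eef_pos: [555.6, -176.6, 263.3]
eef_rot: [-2.942, 0.647, 2.393]
wrist_force: [0.7, 0.9, -3.1]
finger_gap: 36.3
```

>>> send_rows(deltas=[[[0,0,0,0,0,-0.9],[0,0,0,0,0,-0.9],[0,0,0,0,0,-0.9],[0,0,0,0,0,-0.9],[0,0,0,0,0,-0.9],[0,0,0,0,0,-0.9],[0,0,0,0,0,-0.9],[0,0,0,0,0,-0.6],[0,0,0,0,0,-0.3],[0,0,0,0,0,0]]])

```text
clock: 8.65
eef_pos: [552.9, -176.0, 252.7]
eef_rot: [-2.554, 0.322, -3.101]
wrist_force: [-0.0, -0.2, -2.1]
finger_gap: 36.2
```

```bash
python3 -c "
from go import *
go([587.5,-223.8,94.5],-1.05,2,5,up=120,sgn=-1)
from cell import camera
c=camera('wrist');cv2.imwrite('pics/i_wrist.png',c['frame'][:,:,::-1])
c=camera('top');cv2.imwrite('pics/i_top.png',cv2.resize(c['frame'][120:240,280:420,::-1],None,fx=5,fy=5))
"
```

```text
pos [ 552.9 -176.   252.7] clk 8.65 j [-0.23  0.3   1.73 -0.72  0.78 -1.3 ] F [-0.  -0.2 -2.1] gap 36.2
dpos world [ 9.  -3.2 23.1] tool [-15.7 -13.6 -13.9] rv [ 0.03  -0.033 -0.57 ]
max 1.14 rotnorm 1.1437219941926446
[[-0.08,-0.07,-0.07,0.06,-0.07,-1.14],[-0.07,-0.08,-0.07,0.06,-0.07,-1.14],[-0.06,-0.08,-0.07,0.06,-0.07,-1.14],[-0.05,-0.09,-0.07,0.06,-0.07,-1.14],[-0.04,-0.1,-0.07,0.06,-0.07,-1.14]]
```

View pics/i_wrist.png

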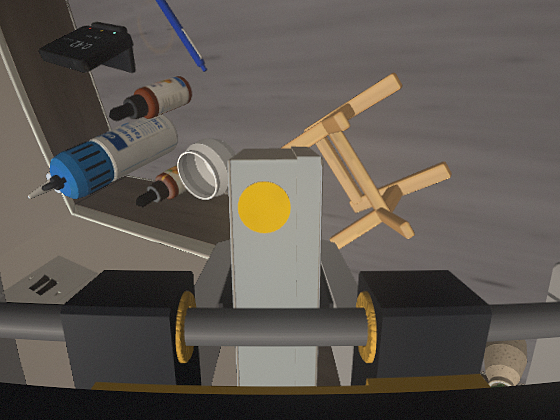

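View pics/i_top.png

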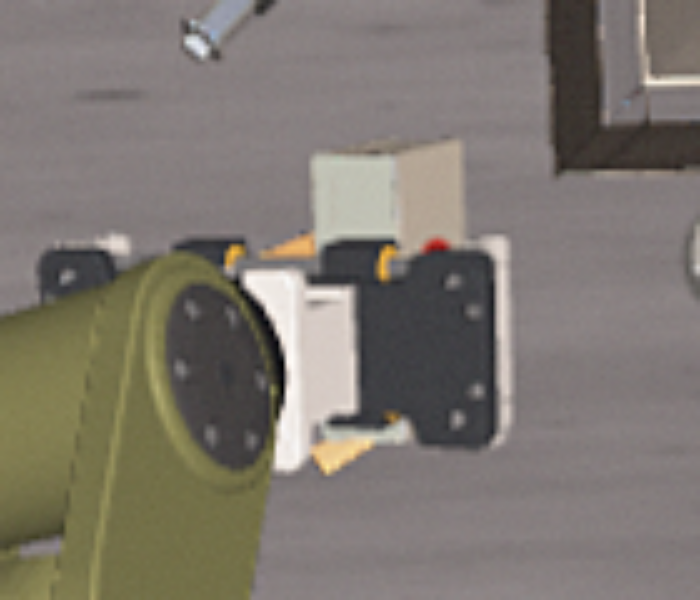

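```bash
python3 -c "
from go import *
go([587.5,-223.8,94.5],-1.05,2,7,up=130,sgn=-1)
"
```

```text
pos [ 552.9 -176.   252.9] clk 8.75 j [-0.23  0.3   1.73 -0.72  0.78 -1.3 ] F [-0.4 -0.7 -1.6] gap 35.7
dpos world [ 9.  -3.2 32.8] tool [-18.8 -18.6 -21.6] rv [ 0.03  -0.033 -0.572]
max 0.82 rotnorm 0.8224962005991273
[[-0.07,-0.07,-0.08,0.04,-0.05,-0.82],[-0.06,-0.07,-0.08,0.04,-0.05,-0.82],[-0.06,-0.08,-0.08,0.04,-0.05,-0.82],[-0.05,-0.08,-0.08,0.04,-0.05,-0.82],[-0.04,-0.09,-0.07,0.04,-0.05,-0.82],[-0.04,-0.09,-0.07,0.04,-0.05,-0.82],[-0.03,-0.09,-0.07,0.04,-0.05,-0.82]]
```

>>> send_rows(deltas=[[[-0.07,-0.07,-0.08,0.04,-0.05,-0.82],[-0.06,-0.07,-0.08,0.04,-0.05,-0.82],[-0.06,-0.08,-0.08,0.04,-0.05,-0.82],[-0.05,-0.08,-0.08,0.04,-0.05,-0.82],[-0.04,-0.09,-0.07,0.04,-0.05,-0.82],[-0.04,-0.09,-0.07,0.04,-0.05,-0.82],[-0.03,-0.09,-0.07,0.04,-0.05,-0.82],[0,-0.02,-0.02,0,0,0]]])

```text
clock: 9.55
eef_pos: [562.0, -179.2, 285.6]
eef_rot: [-2.446, -0.01, -2.606]
wrist_force: [-0.1, -0.3, -1.3]
finger_gap: 35.7
```

```bash
python3 -c "
from go import *
go([587.5,-223.8,94.5],-1.05,2,2,up=120,sgn=-1)
s=manip.read_state();pose=(s['eef_pos'],s['eef_rot'])
from cell import camera
c=camera('wrist');cv2.imwrite('pics/j_wrist.png',c['frame'][:,:,::-1])
import pickle;pickle.dump((c,pose),open('j.pkl','wb'))
c=camera('top');cv2.imwrite('pics/j_top.png',cv2.resize(c['frame'][120:240,280:420,::-1],None,fx=5,fy=5))
"
```

```text
pos [ 562.  -179.2  285.6] clk 9.55 j [-0.23  0.27  1.69 -0.71  0.79 -1.93] F [-0.1 -0.3 -1.3] gap 35.7
dpos world [-0.1  0.  -9.8] tool [-0.   6.3  7.5] rv [0.003 0.002 0.018]
max 0.09 rotnorm 0.09110433579144299
[[-0.0,0.08,0.09,0.01,0.01,0.09],[0.0,0.08,0.09,0.01,0.01,0.09]]
```

View pics/j_wrist.png

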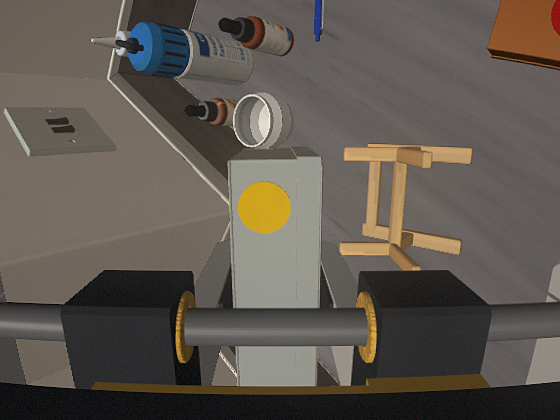

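View pics/j_top.png

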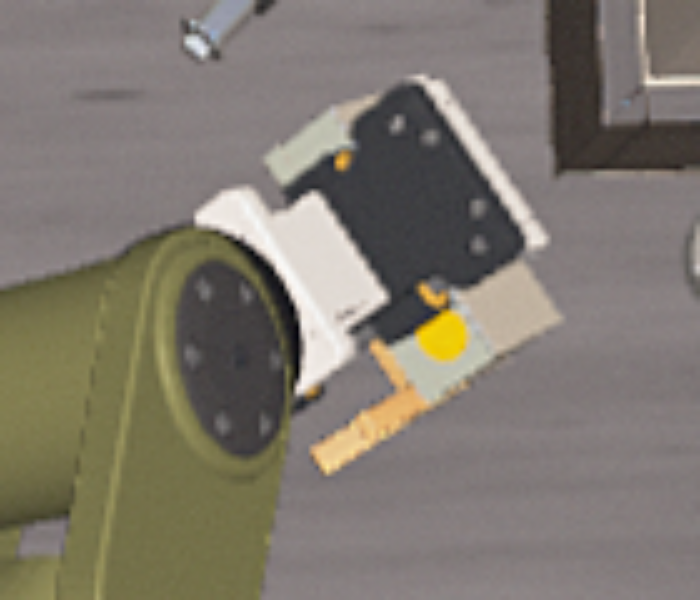

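>>> send_rows(deltas=[[[0,0.15,0.18,0.02,0.02,0.1],[0,0.22,0.26,0.01,0.01,0.08],[0,0.22,0.26,0,0,0],[0,0.22,0.26,0,0,0],[0,0.22,0.26,0,0,0],[0,0.22,0.26,0,0,0],[0,0.22,0.26,0,0,0],[0,0.1,0.12,0,0,0],[0,-0.02,-0.02,0,0,0]]])

```text
clock: 10.55
eef_pos: [561.1, -178.2, 182.8]
eef_rot: [-2.447, 0.015, -2.644]
wrist_force: [-0.5, 0.5, -1.5]
finger_gap: 36.5
```

```bash
python3 -c "
from go import *
go([587.3,-223.1,95.6],-1.05,2,3,up=0,sgn=-1)
from cell import camera
c=camera('wrist');cv2.imwrite('pics/k_wrist.png',c['frame'][:,:,::-1])
c=camera('side');cv2.imwrite('pics/k_side.png',cv2.resize(c['frame'][80:200,170:310,::-1],None,fx=5,fy=5))
"
```

```text
pos [ 561.1 -178.2  182.8] clk 10.55 j [-0.23  0.42  1.78 -0.9   0.64 -1.64] F [-0.5  0.5 -1.5] gap 36.5
dpos world [  0.6  -0.3 -26. ] tool [ 0.  16.2 20.3] rv [ 0.003 -0.004 -0.028]
max 0.17 rotnorm 0.09110433579144299
[[0.0,0.13,0.17,0.01,-0.01,-0.09],[-0.0,0.13,0.17,0.01,-0.01,-0.09],[-0.0,0.14,0.17,0.01,-0.01,-0.09]]
```

View pics/k_wrist.png

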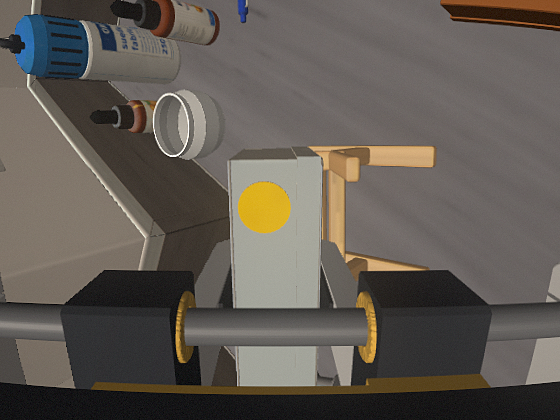

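View pics/k_side.png

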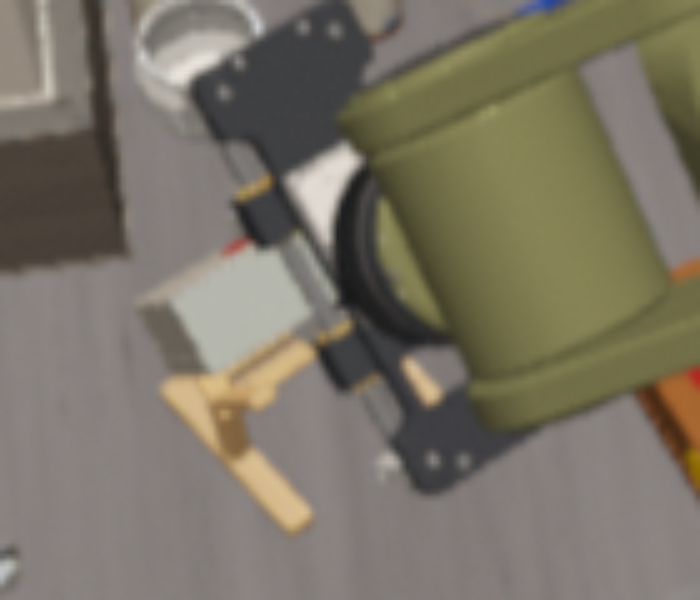

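>>> send_rows(deltas=[[[0,0.09,0.11,0.01,-0.01,-0.1],[0,0.09,0.11,0.01,-0.01,-0.09],[0,0.09,0.11,0,0,-0.05],[0,0.04,0.05,0,0,0]]])

```text
clock: 11.05
eef_pos: [562.4, -178.6, 165.2]
eef_rot: [-2.441, 0.004, -2.623]
wrist_force: [-0.5, 0.4, -1.7]
finger_gap: 35.9
```

```bash
python3 -c "
from go import *
go([587.3,-223.1,95.6],-1.05,2,3,up=0,sgn=-1)"
```

```text
pos [ 562.4 -178.6  165.2] clk 11.05 j [-0.23  0.45  1.78 -0.95  0.61 -1.6 ] F [-0.5  0.4 -1.7] gap 35.9
dpos world [-0.7  0.1 -8.3] tool [0.6 5.7 6.1] rv [-0.003  0.001 -0.004]
max 0.05 rotnorm 0.01414213562373095
[[0.01,0.05,0.05,-0.01,0.0,-0.01],[0.01,0.05,0.05,-0.01,0.0,-0.01],[0.01,0.05,0.05,-0.01,0.0,-0.01]]
```

>>> send_rows(deltas=[[[0.01,0.05,0.05,-0.01,0,-0.01],[0.01,0.04,0.04,-0.01,0,-0.01],[0,0.04,0.04,0,0,0],[0,0.02,0.02,0,0,0]]])

```text
clock: 11.45
eef_pos: [561.6, -178.5, 156.7]
eef_rot: [-2.442, 0.002, -2.621]
wrist_force: [-7.4, 3.8, 13.7]
finger_gap: 36.3
```

```bash
python3 -c "
from go import *
go([587.3,-223.1,95.6],-1.05,2,3,up=0,sgn=-1)
from cell import camera
c=camera('wrist');cv2.imwrite('pics/l_wrist.png',c['frame'][:,:,::-1])
c=camera('side');cv2.imwrite('pics/l_side.png',cv2.resize(c['frame'][80:200,170:310,::-1],None,fx=5,fy=5))"
```

```text
pos [ 561.6 -178.5  156.7] clk 11.45 j [-0.23  0.46  1.79 -0.97  0.6  -1.58] F [-7.4  3.8 13.7] gap 36.3
dpos world [0.1 0.  0.2] tool [-0.1 -0.2 -0.1] rv [-0.002  0.001 -0.002]
max 0.01 rotnorm 0.01414213562373095
[[-0.0,-0.0,-0.0,-0.01,0.0,-0.01],[-0.0,-0.0,-0.0,-0.01,0.0,-0.01],[-0.0,-0.0,-0.0,-0.01,0.0,-0.01]]
```

View pics/l_wrist.png

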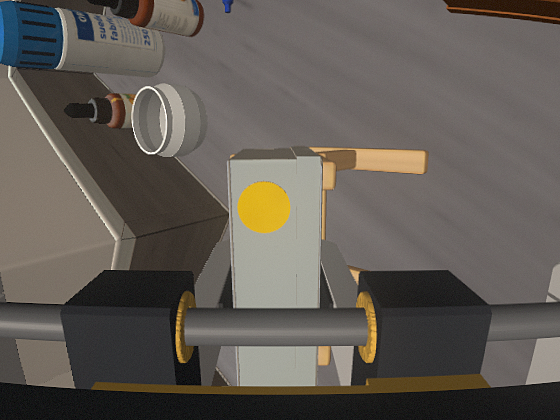

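View pics/l_side.png

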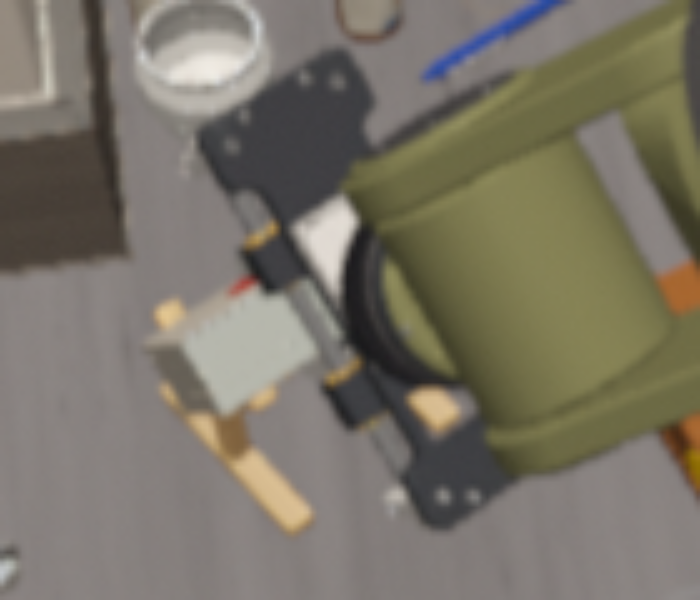

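>>> send_rows(deltas=[[[0,0.01,-0.01,0,0,0],[0,0,0,0,0,0],[0,0,0,0,0,0]]], grip_force=8)

```text
clock: 11.85
eef_pos: [561.4, -178.2, 157.2]
eef_rot: [-2.441, 0.003, -2.621]
wrist_force: [0.1, -0.8, -0.1]
finger_gap: 36.6
```

```bash
python3 -c "
from go import *
go([587.3,-223.1,95.6],-1.05,2,3,up=0,sgn=-1)
Rc=R(s['eef_rot']);print((Rc.T@s['wrist_force']).round(1))"
```

```text
pos [ 561.4 -178.2  157.2] clk 11.85 j [-0.23  0.46  1.79 -0.97  0.6  -1.57] F [ 0.1 -0.8 -0.1] gap 36.6
dpos world [ 0.3 -0.3 -0.3] tool [-0.1 -0.1  0.5] rv [-0.003  0.002 -0.002]
max 0.01 rotnorm 0.017320508075688773
[[-0.0,-0.0,0.0,-0.01,0.01,-0.01],[-0.0,-0.0,0.0,-0.01,0.01,-0.01],[-0.0,-0.0,0.0,-0.01,0.01,-0.01]]
[ 0.3 -0.5  0.6]
```

>>> send_rows(deltas=[[[0,-0.02,-0.02,0,0,0],[0,-0.02,-0.02,0,0,0],[0,-0.02,-0.02,0,0,0],[0,-0.02,-0.02,0,0,0]]], jaw=0.5)

```text
clock: 12.25
eef_pos: [561.8, -178.4, 162.1]
eef_rot: [-2.441, 0.003, -2.621]
wrist_force: [0.5, -1.0, 0.6]
finger_gap: 46.7
```

```bash
python3 -c "
from go import *
go([587.3,-223.1,95.6],-1.05,2,3,up=0,sgn=-1)
from cell import camera
c=camera('wrist');cv2.imwrite('pics/m_wrist.png',c['frame'][:,:,::-1])"
```

```text
pos [ 561.8 -178.4  162.1] clk 12.25 j [-0.23  0.45  1.79 -0.96  0.61 -1.59] F [ 0.5 -1.   0.6] gap 46.7
dpos world [-0.1 -0.1 -5.2] tool [0.1 3.3 4. ] rv [-0.003  0.002 -0.002]
max 0.03 rotnorm 0.017320508075688773
[[0.0,0.03,0.03,-0.01,0.01,-0.01],[0.0,0.03,0.03,-0.01,0.01,-0.01],[0.0,0.03,0.03,-0.01,0.01,-0.01]]
```

View pics/m_wrist.png

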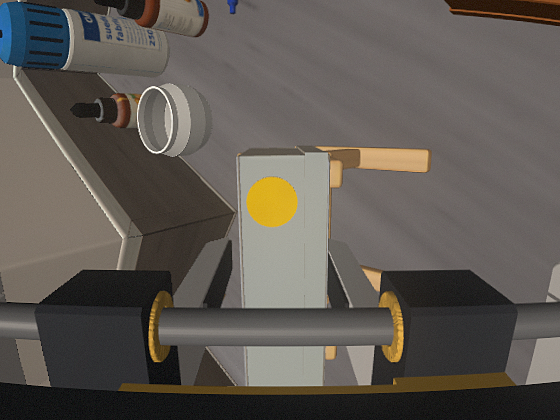

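>>> send_rows(deltas=[[[0,0.07,0,0,0,0],[0,0.02,0,0,0,0],[0,0,0,0,0,0],[0,0,0,0,0,0],[0,0,0,0,0,0]]], jaw=1)

```text
clock: 12.8
eef_pos: [560.3, -175.7, 159.7]
eef_rot: [-2.441, 0.003, -2.621]
wrist_force: [0.4, 0.2, 0.7]
finger_gap: 83.4
```

```bash
python3 -c "
from go import *
go([587.3,-223.1,95.6],-1.05,130,8,up=0,sgn=-1)
from cell import camera
c=camera('wrist');cv2.imwrite('pics/n_wrist.png',c['frame'][:,:,::-1])"
```

```text
pos [ 560.3 -175.7  159.7] clk 12.8 j [-0.23  0.45  1.79 -0.97  0.61 -1.58] F [0.4 0.2 0.7] gap 83.4
dpos world [-39.5  68.6  95.2] tool [-1.000e-01 -9.000e-01 -1.238e+02] rv [-0.003  0.002 -0.002]
max 0.39 rotnorm 0.0
[[-0.0,-0.0,-0.39,-0.0,0.0,-0.0],[-0.0,-0.0,-0.39,-0.0,0.0,-0.0],[-0.0,-0.0,-0.39,-0.0,0.0,-0.0],[-0.0,-0.0,-0.39,-0.0,0.0,-0.0],[0.0,-0.0,-0.39,-0.0,0.0,-0.0],[0.0,-0.0,-0.39,-0.0,0.0,-0.0],[0.0,-0.0,-0.39,-0.0,0.0,-0.0],[0.0,-0.0,-0.39,-0.0,0.0,-0.0]]
```

View pics/n_wrist.png

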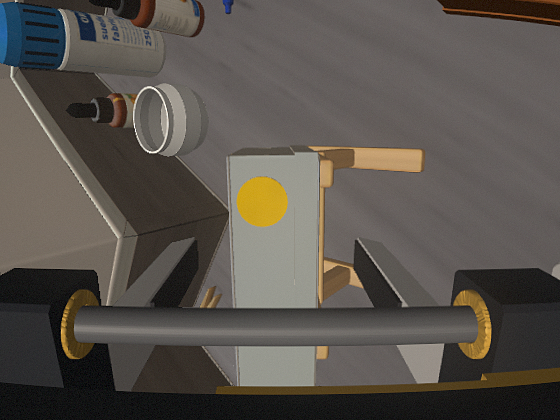

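Seated, shut and clear of the pads. Retreating straight back along the tool axis.

>>> send_rows(deltas=[[[0,-0.01,-0.3,0,0,0],[0,0,-0.4,0,0,0],[0,0,-0.4,0,0,0],[0,0,-0.4,0,0,0],[0,0,-0.4,0,0,0],[0,0,-0.4,0,0,0],[0,0,-0.4,0,0,0],[0,0,-0.4,0,0,0],[0,0,-0.3,0,0,0],[0,-0.01,-0.02,0,0,0]]])

```text
clock: 13.85
eef_pos: [512.3, -93.9, 274.2]
eef_rot: [-2.441, 0.006, -2.62]
wrist_force: [0.3, -0.2, -0.3]
finger_gap: 94.2
```

```bash
python3 -c "
from go import *
go([587.3,-223.1,95.6],-1.05,130,8,up=0,sgn=-1)
s=manip.read_state();pose=(s['eef_pos'],s['eef_rot'])
from cell import camera
c=camera('wrist');cv2.imwrite('pics/o_wrist.png',c['frame'][:,:,::-1])
import pickle;pickle.dump((c,pose),open('o.pkl','wb'))
"
```

```text
pos [512.3 -93.9 274.2] clk 13.85 j [-0.07  0.17  1.86 -0.79  0.84 -1.71] F [ 0.3 -0.2 -0.3] gap 94.2
dpos world [  8.5 -13.2 -19.2] tool [-0.6  0.4 24.8] rv [-0.002  0.005 -0.004]
max 0.08 rotnorm 0.01
[[-0.0,0.0,0.08,-0.0,0.01,-0.0],[-0.0,0.0,0.08,-0.0,0.01,-0.0],[-0.0,0.0,0.08,-0.0,0.01,-0.0],[-0.0,0.0,0.08,-0.0,0.01,-0.0],[-0.0,0.0,0.08,-0.0,0.01,-0.0],[-0.0,0.0,0.08,-0.0,0.01,-0.0],[-0.0,0.0,0.08,-0.0,0.01,-0.0],[-0.0,0.0,0.08,-0.0,0.01,-0.0]]
```

View pics/o_wrist.png

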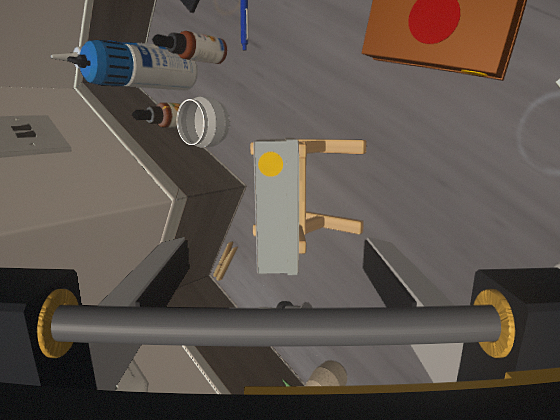

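```bash
python3 -c "
from go import *
Rc=R(s['eef_rot']);print((Rc.T@np.array([-20,0,8])/40).round(2))"
```

```text
[ 0.43  0.06 -0.32]
```

>>> send_rows(deltas=[[[0.43,0.06,-0.32,0,0,0],[0.43,0.06,-0.32,0,0,0],[0.43,0.06,-0.32,0,0,0],[0.43,0.06,-0.32,0,0,0],[0.43,0.06,-0.32,0,0,0],[0.43,0.06,-0.32,0,0,0],[0,0,0,0,0,0]]])

```text
clock: 14.6
eef_pos: [388.3, -94.7, 320.4]
eef_rot: [-2.445, 0.001, -2.622]
wrist_force: [0.8, -0.1, -0.5]
finger_gap: 93.8
```

```bash
python3 -c "
from go import *
from cell import camera
print(s['joints'].round(2),s['eef_pos'],s['clock'])
T=camera('top')['frame'][:,:,::-1];S=camera('side')['frame'][:,:,::-1]
cv2.imwrite('pics/p_top.png',T);cv2.imwrite('pics/p_side.png',S)
cv2.imwrite('pics/q_side.png',cv2.resize(S[100:200,170:295],None,fx=6,fy=6,interpolation=cv2.INTER_CUBIC))
cv2.imwrite('pics/q_top.png',cv2.resize(T[140:225,305:405],None,fx=7,fy=7,interpolation=cv2.INTER_CUBIC))
"
```

```text
[-0.1  -0.19  2.09 -0.71  0.92 -1.84] [388.29543289 -94.6979505  320.41201554] 14.6
```

View pics/q_side.png

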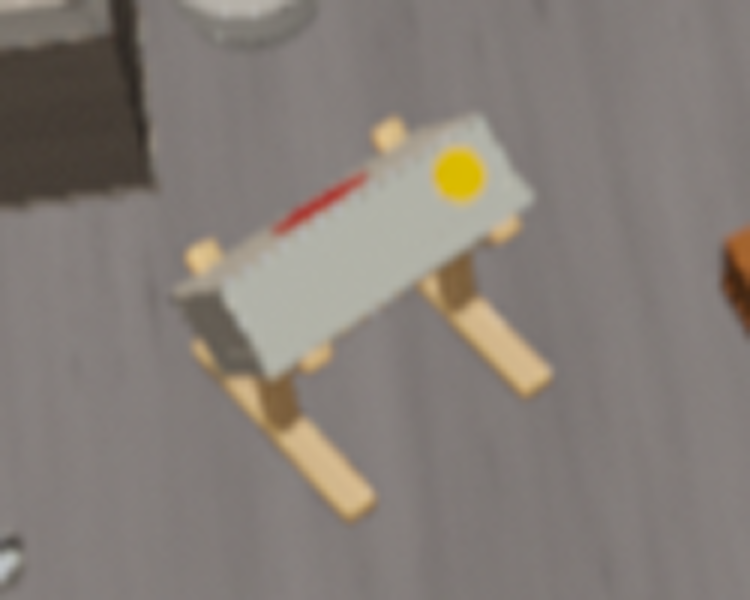

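View pics/q_top.png

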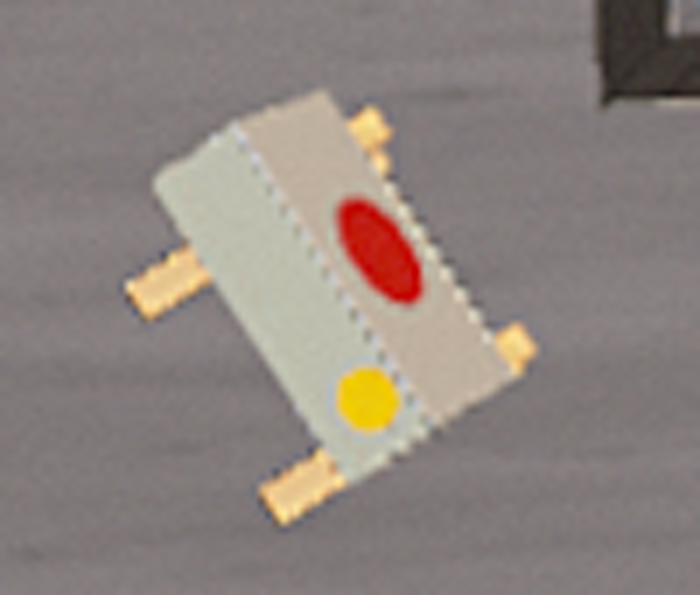

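View pics/p_top.png

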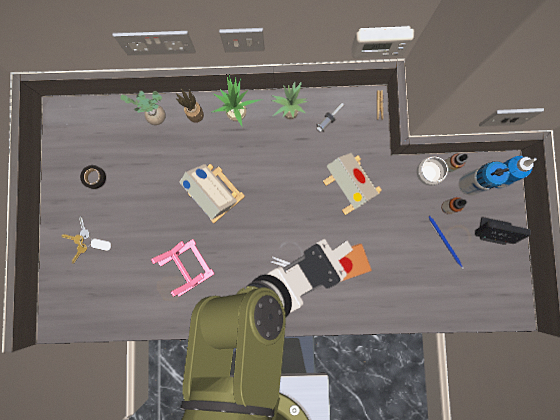

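```bash
python3 -c "
import cv2,numpy as np
for n,(r,c) in {'top':(slice(150,235),slice(165,255)),'side':(slice(240,340),slice(210,305))}.items():
    a=cv2.imread(f'pics/a_{n}.png')[r,c].astype(int);b=cv2.imread(f'pics/p_{n}.png')[r,c].astype(int);print(n,(abs(a-b).max(2)>40).sum())
from go import *
# corners of the lip face read in q_top/q_side
from cell import camera
T=camera('top');S=camera('side');f=lambda p,k,o:((np.array(p,float)+.5)/k-.5+o)
X=np.array([tri([ray(T,f(a,7,[305,140])),ray(S,f(b,6,[170,100]))])[0] for a,b in zip([(155,185),(237,126),(437,428),(348,484)],[(272,380),(218,285),(483,112),(535,198)])])
z=X[1]+X[2]-X[0]-X[3];y=X[0]+X[1]-X[2]-X[3];print('lip ctr',X.mean(0).round(1),'elev',np.degrees(np.arctan2(z[2],np.hypot(*z[:2]))),'yaw',np.arctan2(-y[0],y[1]))
from cell import job;print(manip.read_state()['qd'].round(3));print(job.sign_off())
"
```

```text
top 0
side 0
lip ctr [ 577.1 -204.6  121. ] elev 40.91127854019612 yaw -1.0558564231601437
[ 0.002  0.006  0.     0.001  0.002 -0.002]
the job is handed in; nothing more can be done
None
```

I turned the yellow-dot tin over in its own stand and handed the job in at about 14.7 s on the robot clock. No verdict was reported. I pinched the tin at mid-length with 40 N, lifted it straight up and turned it half round about its x axis. I then set it back and let go only once the wrist force had dropped to almost nothing, which meant the stand was carrying it.

**Last checks, from the top and side cameras:**
- **Placing:** the red dot faces up and the lid is down. The middle of the lip edge is within about 1.5 mm of where it was at the start.
- **Angle:** the upward face is 40.9° above level and the yaw is -1.056, against -1.051 at the start.
- **Lid:** it looks shut in the pictures. The jaw opening stayed at 35.7–36.7 mm throughout the pinch. I had no direct reading of the lid joint.
- **Blue-dot tin:** no changed pixels around it in either view.
- **Arm:** at rest, jaws open, well clear of everything.

**Disagreements:** the arm sagged about 1 mm per row during the turn, and just after letting go it rose 5 mm where I had allowed for sag. I corrected both, and neither shows in the final pose.

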